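Load lacquered covers on the curing plate and switch it on

TASK

Slide the flat lifter under each freshly lacquered cover that is there, carry it to the curing plate and stand it there level with all four feet on the plate, the gripper never touching a cover; the lifter ends up lying flat on its rubber mat again. Once all covers are loaded, pull the scriber out of its tool holder and with its tip press the second rocker counted from the domed pilot lamp fully over to on, leaving the other rockers as they are and keeping the gripper off the switch box. Finally stand the scriber back in its well, point down.

Things in the scene. Friction and masses are not known exactly. Their poses are not given: they have to be found in the camera images.
- cover1: freshly lacquered square cover plate 100 x 100 x 4 mm, 130 g, on four feet (8 mm diameter, 14 mm long, centred at +-40 mm in x and y): its underside is 14 mm above what it stands on, 72 mm clear between neighbouring feet on every side. Not to be touched by the gripper. Origin: foot level below its centre; z up, x and y along its edges. Two or three of the three covers are there.
- cover2: freshly lacquered square cover plate 100 x 100 x 4 mm, 130 g, on four feet (8 mm diameter, 14 mm long, centred at +-40 mm in x and y): its underside is 14 mm above what it stands on, 72 mm clear between neighbouring feet on every side. Not to be touched by the gripper. Origin: foot level below its centre; z up, x and y along its edges. Two or three of the three covers are there.
- cover3: freshly lacquered square cover plate 100 x 100 x 4 mm, 130 g, on four feet (8 mm diameter, 14 mm long, centred at +-40 mm in x and y): its underside is 14 mm above what it stands on, 72 mm clear between neighbouring feet on every side. Not to be touched by the gripper. Origin: foot level below its centre; z up, x and y along its edges. Two or three of the three covers are there.
- lifter: flat lifter (spatula), 200 g: steel sole 44 mm wide, 3 mm thick, from 60 mm behind to 150 mm ahead of the origin (the last 20 mm thinner, 1.6 mm), with a bridge handle on two posts above its rear. The front post ends 41 mm ahead of the origin and stops a cover from riding further back. Origin: underside of the sole; x points along the blade to the tip, z up. Lies on the mat at the start.
- lifter_grip (a point): middle of the lifter's wooden handle bar, 8 mm behind the lifter's origin, 57 mm above the sole's underside; the bar is 22 mm wide (lifter y), 26 mm tall, 104 mm long along the blade, with open space below it, to be gripped from above across its width, near the balance point.
- lifter_load (a point): point on the sole's upper face, 95 mm ahead of the lifter's origin, over which a cover's centre should ride.
- mat: thin rubber mat for the lifter, fixed, 100 mm (x) by 250 mm (y), 2 mm thick; origin at the centre of its underside.
- curing_plate: fixed dark steel curing plate, 170 mm (x) by 400 mm (y), 8 mm thick; three covers fit side by side along y, 115 mm apart. Origin: centre of its underside; x points away from the robot. Beyond its far edge, from 85 to 125 mm in x, an infrared bar spans its length, underside 48 mm and top 68 mm above the bench, on two posts (95 to 115 mm in x, at y = +-170 mm).
- holder: fixed wooden tool holder block, 44 mm (x) by 150 mm (y), 90 mm high, with three wells in a row along y, 50 mm apart. Origin: centre of its underside. The scriber stands in the middle well; the outer wells are filled by stub handles fixed in place, up to 102 mm high.
- well (a point): centre of the mouth of the middle well, on the holder's top 90 mm above the bench; the well is 28 mm square inside and its floor lies 84 mm below the mouth.
- scriber: metal scriber, 170 mm long, 90 g: steel shank 8 mm diameter for 45 mm from the tip with a blunt 6 mm point, then a round aluminium handle 18 mm diameter and 125 mm long. Origin: at the point; z runs along it from point to handle end. Stands point down in the middle well, leaning up to about 8 degrees, the upper 80 mm sticking out.
- switch_box: fixed grey switch box 90 mm (x) by 140 mm (y), 50 mm high. Origin: centre of its underside. On its top, in a row along y: a domed pilot lamp (9 mm radius) at y = +56 mm, then the four rockers at y = +30, +6, -18 and -42 mm. Each rocker is a see-saw paddle 40 mm long (x), 12 mm wide, 8 mm thick, on a pivot along y 58 mm above the bench at x = 0, pressed down at one end to tip it.
- rocker1 (a joint): rocker next to the pilot lamp (rad): 0 off, 0.6 on. Off.
- rocker2 (a joint): second rocker from the pilot lamp (rad): 0 off, its +x end (away from the robot) raised; pressing that end down about 9 mm with 2 to 3 N turns it to 0.6, fully on, where it stays.
- rocker3 (a joint): third rocker from the lamp (rad): 0 off, 0.6 on. Off.
- rocker4 (a joint): fourth rocker, furthest from the lamp (rad): 0 off, 0.6 on. Already on and to stay on.
- rocker2_press (a point): point on the upper face of rocker 2, on the half to be pressed, 5 mm in from the paddle's end; moves with the rocker, and lies about 67 mm above the bench while it is off.
Not all that is in view belongs to the job. Leave any green look-alike of the holder alone.

How it is judged:
On the way, in this order (a step that is already met when the one before it is completed fails the run):
1. every cover stands on the curing plate (x of cover1 in the frame of curing_plate between -0.042 and 0.042 m and y of cover1 in the frame of curing_plate between -0.157 and 0.157 m and z of cover1 in the frame of curing_plate between 0.005 and 0.012 m and angle between each of cover1, cover2, cover3's own z axis and vertical below 0.04 rad and linear speed of each of cover1, cover2, cover3 below 0.02 m/s and x of cover2 in the frame of curing_plate between -0.042 and 0.042 m and y of cover2 in the frame of curing_plate between -0.157 and 0.157 m and z of cover2 in the frame of curing_plate between 0.005 and 0.012 m and x of cover3 in the frame of curing_plate between -0.042 and 0.042 m and y of cover3 in the frame of curing_plate between -0.157 and 0.157 m and z of cover3 in the frame of curing_plate between 0.005 and 0.012 m), for 0.2 s.
2. rocker 2 is pressed on with the scriber's tip (value of joint rocker2 above 0.45 rad and distance between scriber and rocker2_press below 0.03 m), for 0.05 s.
At the end, for the whole second after the job is handed in: Covers at rest on the curing plate, tilt < 0.04 rad, centres 43 mm inside its edges; rocker 2 > 0.45 rad, 1 and 3 < 0.2, 4 > 0.4; scriber at rest in the middle well, point down, below 30 mm; lifter flat, at rest, origin over the mat (all of step 1 and value of joint each of rocker1, rocker3 below 0.2 rad and value of joint rocker4 above 0.4 rad and value of joint rocker2 above 0.45 rad and linear speed of each of scriber, lifter below 0.02 m/s and horizontal distance between scriber and well below 0.025 m and height (world z) of scriber below 0.03 m and angle between scriber's own z axis and vertical below 0.3 rad and x of lifter in the frame of mat between -0.05 and 0.05 m and y of lifter in the frame of mat between -0.125 and 0.125 m and height (world z) of lifter below 0.012 m and angle between lifter's own z axis and vertical below 0.15 rad); the robot touches nothing.
It fails at once if the gripper or arm touches a lacquered cover (contact force between any of the fingers, the arm and cover1 above 0.5 N or contact force between any of the fingers, the arm and cover2 above 0.5 N or contact force between any of the fingers, the arm and cover3 above 0.5 N).
It fails at once if the gripper or arm touches the switch box (contact force between any of the fingers, the arm and switch_box above 0.5 N).
Of cover1, cover2, cover3 only 2 to 3 are there at a start; the rules pass over those that are not, and their reading is None.
At some moment in a run one of cover1, cover2, cover3, lifter may be knocked a few centimetres aside while the robot is not near it.
It also fails if it takes over 210 s, if anything falls off the work surface, if the arm or the gripper's body presses on something with over 40 N, if the wrist force passes 120 N, or if a joint passes its speed limit or range.

ROBOT

A 7-joint arm with a two-finger parallel gripper is mounted at the origin on the work surface. World frame = base frame: x ahead of the robot, y to its left, z up, the work surface at z = 0. Lengths are in m, angles in rad, forces in N, time in s.
With the tool pointing down it reaches from about 0.4 to 0.85 m from the base axis. Payload 6.9 kg.
Tool frame: the origin (TCP) lies midway between the tips of the shut fingers; the grasp point (between the pads) lies 19 mm behind it (tcp_to_grasp is the distance from the TCP to the grasp point, in m); z points along the fingers, y is the direction in which the jaws open and shut (so a half turn about z gives the same grasp; the last joint's range is limited). The gripper opens to 85 mm and grips with 20 to 120 N. Pads are 22 mm wide; open, the fingers measure 114 mm over their backs; the gripper's body (76 mm by 85 mm) begins 54 mm behind the grasp point. The pads swing forward as they close: fully open they stand 13 mm farther back than shut.
Start: joints at [-1.218, 0.507, -0.238, 1.5, 0.126, 1.149, -0.155], TCP at [0.153, 0.606, 0.231] pointing down, gripper open.
Joint ranges: [-3.08, 3.08], [-0.24, 2.05], [-1.43, 1.35], [0, 2.5], [-1.52, 4.66], [0.17, 1.96], [-2.89, 2.89]. Speed limits (rad/s): [2.39, 2.39, 3.14, 3.14, 3.14, 3.14, 3.14].

INTERFACE

Orientations are given as a 3x3 rotation matrix whose columns are the frame's x, y, z axes.
In Python, from rig import movep, move_l, goto_joints, command_gripper, dwell, ik, state, get_image, Unreachable, sign_off, tcp_to_grasp gives the robot as it stands. Calls block until the motion is done:
- movep(position, orientation): joint-space move of the TCP to a pose.
- move_l(position, rot=None, rate=0.15): straight line of the TCP; rot=None keeps the orientation; rate is the mean speed in m/s.
- goto_joints(angles): joint-space move.
- command_gripper(opening, effort=None): finger opening in m; effort is the grip in N (None keeps the last); returns when the fingers have stopped.
- dwell(seconds).
- ik(position, orientation): joint angles nearest the present ones, or None.
- state(): the state.
- get_image(name): name is "scene" or "side" or "wrist"; returns a dict with "img" (480x640x3 uint8, red, green, blue), "K" (3x3 intrinsics, pixels), "origin" and "orientation" of the camera in the world; the wrist camera has in their place "mount" (4x4, takes a point from camera to tool coordinates, whose origin is the TCP and whose axes are the flange's). Camera axes: x right, y down, z forward; pixel columns grow to the right and rows downward; lengths in m; the calibration is good to about 2 mm. A picture is of the moment at which its call begins: read the wrist's pose just before it. There is no depth.
A pose or a line that the arm cannot do raises Unreachable and nothing moves.
- sign_off(): hands the job in, once; it reports no verdict.
The state is a dict: "t": time; "joints": joint angles; "joint_velocities": joint speeds; "tau": joint torques, N m; "ee_pos": TCP position; "orientation": TCP orientation; "wrist_force": force on the tool from outside, world axes, zero at the start; "torque": the same for the moment, N m; "gripper_width": finger opening in m.
Only numpy, scipy, OpenCV 4.12 (cv2) and the standard library are available. Lean on these libraries where they do the work, as an engineer would, in place of code of your own. Each camera call takes 0.05 s, during which the arm holds its last target. There are 200 camera calls.

## Working session

There is one attempt and no reset: what is moved stays moved. The work goes in short steps, each a Python script; the robot and the scene stay as the last script left them, time stands still between calls to the robot, and variables do not carry over. Pictures are saved under pics/ and viewed, about 12 in all and at most 16, crops included, and the job is handed in when it is done.

```bash
ls; mkdir -p pics; python3 - <<'E'
from rig import *
import cv2,numpy as np
np.set_printoptions(precision=4,suppress=True)
for n in("scene","side"):
    d=get_image(n); cv2.imwrite(f"pics/{n}0.png",d["img"][:,:,::-1]); print(n,d["K"],d["origin"],d["orientation"])
d=get_image("wrist");print(d["mount"],d["K"]); print(state(),tcp_to_grasp)
E
```

```text
pics
scene [[443.0428   0.     315.0649]
 [  0.     443.0428 241.078 ]
 [  0.       0.       1.    ]] [ 0.9531 -0.739   0.8232] [[ 0.836   0.3499 -0.4226]
 [ 0.5487 -0.5233  0.6521]
 [ 0.0071 -0.777  -0.6295]]
side [[465.0324   0.     316.2238]
 [  0.     465.0324 237.7822]
 [  0.       0.       1.    ]] [-0.0883  0.547   0.5029] [[-0.6982 -0.3232  0.6388]
 [-0.7156  0.3417 -0.6092]
 [-0.0213 -0.8825 -0.4698]]
[[ 0.0003 -0.9468 -0.3219  0.0825]
 [ 1.      0.0002  0.0005  0.    ]
 [-0.0004 -0.3219  0.9468 -0.142 ]
 [ 0.      0.      0.      1.    ]] [[395.1616   0.     313.301 ]
 [  0.     395.1616 240.6978]
 [  0.       0.       1.    ]]
{'t': 0.15, 'joints': array([-1.2175,  0.5082, -0.2375,  1.5009,  0.1257,  1.1489, -0.1548]), 'joint_velocities': array([-0.0007, -0.002 , -0.0006, -0.0025,  0.0005,  0.0017,  0.0007]), 'tau': array([ -0.0035, -62.1004,  -2.1903, -24.9834,   0.0126,   0.0091,
        -0.    ]), 'ee_pos': array([0.1533, 0.6055, 0.2306]), 'orientation': array([[-0.9695,  0.2453, -0.0003],
       [ 0.2453,  0.9695, -0.0013],
       [-0.    , -0.0014, -1.    ]]), 'wrist_force': array([ 0.4268, -0.4318,  0.4967]), 'torque': array([ 0.0164,  0.0401, -0.0102]), 'gripper_width': 0.08546795659884988} 0.0187
```

View pics/scene0.png

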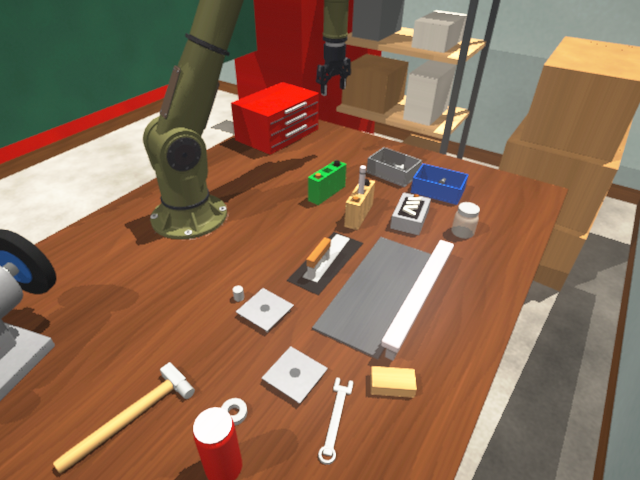

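View pics/side0.png

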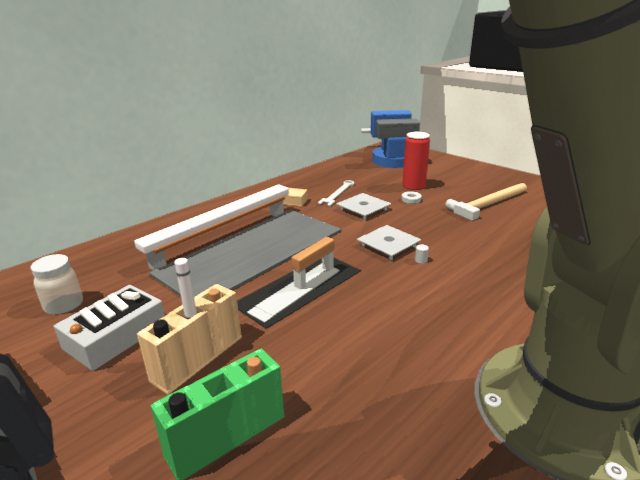

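```bash
cat > h.py <<'E'
from rig import *
import cv2,numpy as np
np.set_printoptions(precision=4,suppress=True)
def cam(n):
    s=state(); d=get_image(n)
    if n=="wrist":
        T=np.eye(4);T[:3,:3]=s["orientation"];T[:3,3]=s["ee_pos"];M=T@d["mount"];o,R=M[:3,3],M[:3,:3]
    else:o,R=d["origin"],d["orientation"]
    return d["img"],np.array(d["K"]),np.array(o),np.array(R)
def snap(n,name):
    im,K,o,R=cam(n);cv2.imwrite(f"pics/{name}.png",im[:,:,::-1]);np.savez(f"pics/{name}.npz",img=im,K=K,o=o,R=R)
def load(name):
    d=np.load(f"pics/{name}.npz");return d["img"],d["K"],d["o"],d["R"]
def ray(c,p):
    _,K,o,R=c;v=R@np.linalg.inv(K)@[p[0],p[1],1];return o,v/np.linalg.norm(v)
def onz(c,p,z):
    o,v=ray(c,p);return o+v*(z-o[2])/v[2]
def tri(*cp):  # (cam,pixel) pairs
    A=0;b=0
    for c,p in cp:
        o,v=ray(c,p);P=np.eye(3)-np.outer(v,v);A=A+P;b=b+P@o
    return np.linalg.solve(A,b)
def proj(c,X):
    _,K,o,R=c;q=K@(R.T@(np.array(X)-o));return q[:2]/q[2]
def rdown(yaw):  # tool x axis along (cos,sin), z down
    c,s=np.cos(yaw),np.sin(yaw);return np.array([[c,s,0],[s,-c,0],[0,0,-1.]])
E
python3 - <<'E'
from h import *
snap("scene","sc");snap("side","sd")
s=load("sc");d=load("sd")
for n,p,z in[("A",(265,310),.018),("B",(295,374),.018),("mat",(326,262),.003),("plate",(385,297),.008),("wellmouth",(361,190),.09),("box",(411,200),.05),("tip",(345,240),.005),("handle",(318,253),.06)]:
    print(n,onz(s,p,z))
for n,p,z in[("A",(389,241),.018),("B",(363,205),.018),("wellmouth",(188,315),.09)]: print(n,onz(d,p,z))
for yaw in(0,1.57,3.14,-1.57):
  for q in((.5,-.1,.4),(.45,.2,.4)):
    print(yaw,q,ik(np.array(q),rdown(yaw)))
E
```

```text
A [ 0.4572 -0.1937  0.018 ]
B [ 0.6214 -0.3002  0.018 ]
mat [0.4784 0.0503 0.003 ]
plate [0.6765 0.0158 0.008 ]
wellmouth [0.4414 0.3072 0.09  ]
box [0.572  0.4007 0.05  ]
tip [0.4743 0.1618 0.005 ]
handle [0.4747 0.014  0.06  ]
A [ 0.4451 -0.1802  0.018 ]
B [ 0.6114 -0.2875  0.018 ]
wellmouth [0.4376 0.3068 0.09  ]
0 (0.5, -0.1, 0.4) [-0.3862  0.286   0.7589  1.4751 -0.1966  1.4585 -1.1964]
0 (0.45, 0.2, 0.4) [-0.8626  0.2201  0.5208  1.5132 -0.1098  1.4375 -1.9085]
1.57 (0.5, -0.1, 0.4) [-0.3004  0.2654  0.6254  1.4742 -0.1553  1.4519  0.3259]
1.57 (0.45, 0.2, 0.4) [-0.6573  0.2021  0.2456  1.5109 -0.0493  1.4347 -0.4106]
3.14 (0.5, -0.1, 0.4) [-0.2958  0.2645  0.6184  1.4742 -0.1532  1.4517  1.8936]
3.14 (0.45, 0.2, 0.4) [-0.4195  0.1976 -0.0624  1.5081  0.0124  1.4363  1.0868]
-1.57 (0.5, -0.1, 0.4) [-0.5889  0.3906  1.153   1.477  -0.3562  1.5036 -2.5814]
-1.57 (0.45, 0.2, 0.4) [-0.1549  0.2102 -0.4075  1.5049  0.0835  1.4437  2.5774]
```

```bash
python3 - <<'E'
from h import *
movep(np.array([.5,-.1,.4]),rdown(3.14));dwell(.3);snap("wrist","w1")
movep(np.array([.5,.2,.4]),rdown(3.14));dwell(.3);snap("wrist","w2")
print(state()["t"])
E
```

```text
4.9333
```

View pics/w1.png

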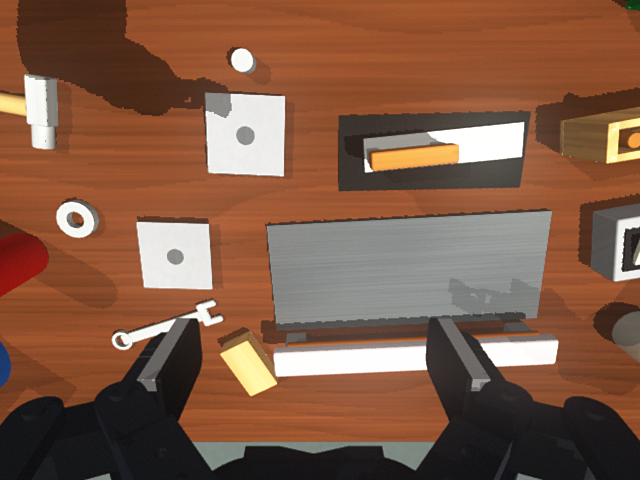

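View pics/w2.png

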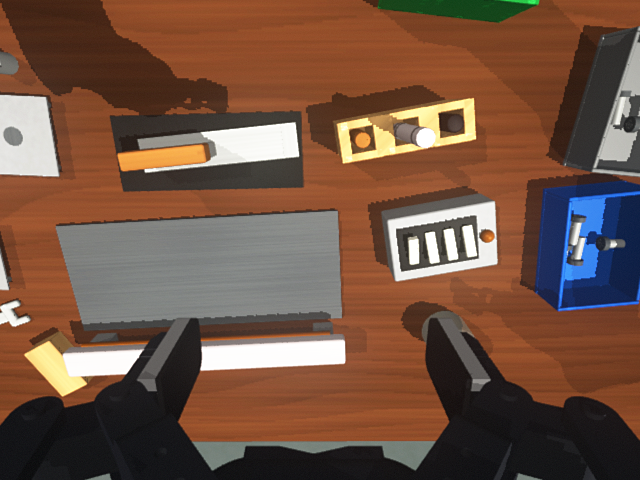

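```bash
python3 - <<'E'
from h import *
a=load("w1")[0][100:195,335:535];b=load("w2")[0][100:195,105:305]
im=np.vstack([cv2.resize(x,None,fx=3,fy=3,interpolation=cv2.INTER_CUBIC) for x in(a,b)])
cv2.imwrite("pics/lift.png",im[:,:,::-1])
E
```

```text
(no output)
```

View pics/lift.png

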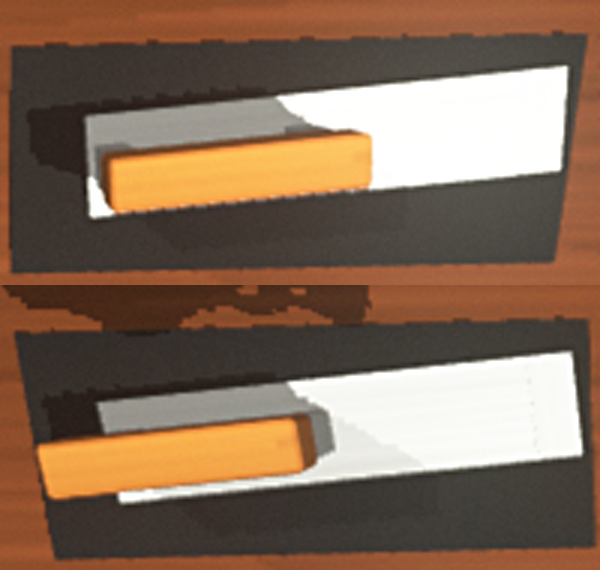

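```bash
python3 - <<'E'
from h import *
a=load("w1");b=load("w2")
f1=lambda p:(335+p[0]/3-.33,100+p[1]/3-.33); f2=lambda p:(105+p[0]/3-.33,100+(p[1]-285)/3-.33)
for c,f,L in((a,f1,[(85,117),(90,217),(568,66),(561,171)]),(b,f2,[(97,403),(120,503),(574,352),(582,456)])):
    P=[onz(c,f(p),.005) for p in L]; r=(P[0]+P[1])/2;t=(P[2]+P[3])/2
    print(r,t,np.linalg.norm(t-r),np.arctan2(*(t-r)[[1,0]]), "origin",r+(t-r)*60/210,"grip",r+(t-r)*52/210)
for p,q in(((372,133),(300,420)),((371,187),(308,470)),((113,211),(48,498)),((105,155),(38,446))): print(tri((a,f1(p)),(b,f2(q))))
m=[(12,45),(586,36),(553,262),(12,270)]
print([onz(a,f1(p),.002) for p in m])
# plate, box
print("plate",[onz(a,p,.008) for p in((267,224),(551,210),(541,321),(277,331))],[onz(b,p,.008) for p in((57,224),(338,210),(342,319),(82,327))])
print("A",[onz(a,p,.018) for p in((206,93),(285,95),(285,176),(207,173))]);print("B",[onz(a,p,.018) for p in((137,218),(211,221),(212,289),(142,288))])
E
```

```text
[ 0.4799 -0.032   0.005 ] [0.4591 0.1771 0.005 ] 0.2100868849303476 1.6699554515039492 origin [0.474  0.0277 0.005 ] grip [0.4748 0.0198 0.005 ]
[ 0.48   -0.0314  0.005 ] [0.4594 0.1782 0.005 ] 0.21066696785558886 1.6686583780107143 origin [0.4741 0.0285 0.005 ] grip [0.4749 0.0205 0.005 ]
[0.46   0.0714 0.0653]
[0.48   0.0731 0.0663]
[ 0.4894 -0.0296  0.071 ]
[ 0.469  -0.0329  0.0654]
[array([ 0.4278, -0.0665,  0.002 ]), array([0.4243, 0.182 , 0.002 ]), array([0.5232, 0.1842, 0.002 ]), array([ 0.5266, -0.0646,  0.002 ])]
plate [array([ 0.5742, -0.1648,  0.008 ]), array([0.5543, 0.2309, 0.008 ]), array([0.7295, 0.2493, 0.008 ]), array([ 0.7466, -0.156 ,  0.008 ])] [array([ 0.5736, -0.1617,  0.008 ]), array([0.5546, 0.2334, 0.008 ]), array([0.7263, 0.2425, 0.008 ]), array([ 0.739 , -0.1582,  0.008 ])]
A [array([ 0.4018, -0.2328,  0.018 ]), array([ 0.4042, -0.1347,  0.018 ]), array([ 0.505 , -0.1372,  0.018 ]), array([ 0.5009, -0.2403,  0.018 ])]
B [array([ 0.5625, -0.3418,  0.018 ]), array([ 0.5669, -0.2405,  0.018 ]), array([ 0.6701, -0.2477,  0.018 ]), array([ 0.6684, -0.3498,  0.018 ])]
```

```bash
cat >> h.py <<'E'
DZ=.038  # TCP above sole underside
def lpose(o,yaw,z):
    return np.array([o[0]-.008*np.cos(yaw),o[1]-.008*np.sin(yaw),z+DZ]),rdown(yaw+np.pi)
def lgo(o,yaw,z,rate=.15):
    p,R=lpose(o,yaw,z);move_l(p,R,rate=rate)
def info(): s=state();print("t",s["t"],"F",s["wrist_force"],"T",s["torque"],"w",s["gripper_width"],"p",s["ee_pos"])
E
python3 - <<'E'
from h import *
o=np.array([.474,.028]);y=1.669
p,R=lpose(o,y,.12);movep(p,R);print(state()["joints"])
command_gripper(.05)
lgo(o,y,.002,.1);info()
command_gripper(.0,100);info()
lgo(o,y,.06,.08);info()
o2=np.array([.453,.034]);y2=-1.57-.042
lgo(o2,y2,.15,.15);info();print(state()["joints"])
snap("wrist","w3")
E
```

```text
[ 0.4863  0.4508 -0.8296  1.9828  0.4271  0.8887  2.6688]
t 8.1917 F [ 0.5927  0.2531 -0.5839] T [ 0.0471 -0.0282 -0.0003] w 0.04990106930795112 p [0.4752 0.0201 0.0405]
t 8.5667 F [-0.4803 -0.7447  5.376 ] T [-0.0511  0.2026 -0.0049] w 0.020701741601118463 p [0.475  0.0199 0.0405]
t 9.4417 F [-0.4236  0.1706 -3.952 ] T [ 0.0233 -0.0124 -0.0152] w 0.020504330448503017 p [0.4745 0.0198 0.0977]Traceback (most recent call last):
  File "<stdin>", line 9, in <module>
  File "h.py", line 31, in lgo
    p,R=lpose(o,yaw,z);move_l(p,R,rate=rate)
                       ~~~~~~^^^^^^^^^^^^^^^
rig.Unreachable: the arm cannot follow that straight line within its joint ranges
```

```bash
python3 - <<'E'
from h import *
y2=-1.57-.042
p,R=lpose(np.array([.46,.03]),0.1,.18);movep(p,R)
p,R=lpose(np.array([.453,.034]),y2,.15);movep(p,R);info();print(state()["joints"])
dwell(.3);snap("wrist","w3")
E
```

```text
t 11.95 F [ 0.7125  0.3337 -2.0501] T [ 0.0323 -0.0283 -0.0444] w 0.02066566828579331 p [0.4533 0.0419 0.1878]
[-0.0982  0.2919 -0.0622  1.9933  0.0236  0.8575 -0.2131]
```

View pics/w3.png

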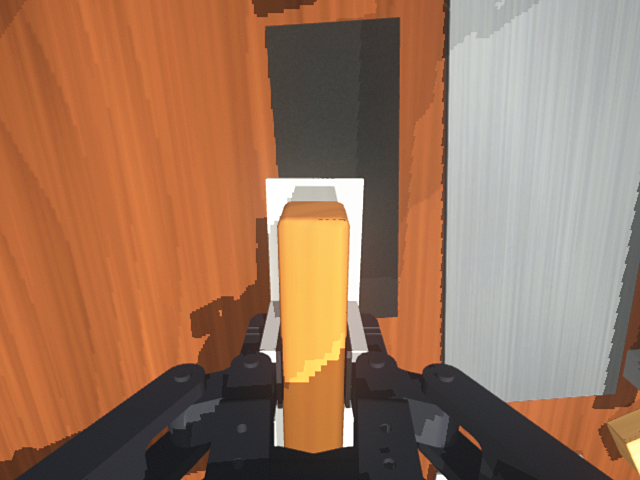

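```bash
cat >> h.py <<'E'
def quad(c,yaw,h=.05,z=.018):
    R=np.array([[np.cos(yaw),-np.sin(yaw)],[np.sin(yaw),np.cos(yaw)]])
    return [np.r_[R@(h*np.array(k))+c[:2],z] for k in((1,1),(-1,1),(-1,-1),(1,-1))]
def overlay(name,quads,box,f,out):
    c=load(name);x0,y0,x1,y1=box
    im=cv2.resize(c[0][y0:y1,x0:x1],None,fx=f,fy=f,interpolation=cv2.INTER_CUBIC)[:,:,::-1].copy()
    for q in quads:
        P=np.array([(proj(c,X)-[x0,y0]+.5)*f-.5 for X in q]);cv2.polylines(im,[np.int32(P.round())],True,(0,255,0),1)
    cv2.imwrite(f"pics/{out}.png",im)
E
python3 - <<'E'
from h import *
c=np.array([.453,-.186]);y2=-np.pi/2-.042;u=np.array([np.cos(y2),np.sin(y2)])
lgo(c-.225*u,y2,.15);lgo(c-.225*u,y2,.0055,.1);dwell(.2);info()
snap("scene","s1")
o=c-.095*u
overlay("s1",[quad(c,-.042),quad(np.array([.617,-.295]),-.05)],(220,230,380,410),3.3,"s1o")
overlay("s1",[quad(c,-.042),quad(np.array([.617,-.295]),-.05)],(220,230,380,410),3.3,"s1o")
E
```

```text
t 14.3417 F [-0.6971  0.3395 -2.4542] T [ 0.031   0.0379 -0.0054] w 0.020744730945858495 p [0.463  0.0468 0.0438]
```

View pics/s1o.png

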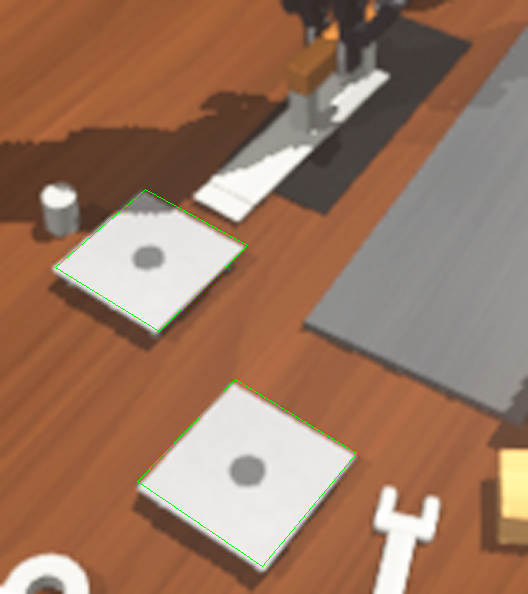

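```bash
cat >> h.py <<'E'
PC=np.array([.650,.039]);PY=.049
PX=np.array([np.cos(PY),np.sin(PY)]);PN=np.array([-np.sin(PY),np.cos(PY)])
E
python3 - <<'E'
from h import *
c=np.array([.453,-.186]);y2=-np.pi/2-.042;u=np.array([np.cos(y2),np.sin(y2)])
o=c-.095*u
lgo(o,y2,.0055,.08);dwell(.2);info()
lgo(o,y2,.03,.03);dwell(.2);info()
snap("scene","s2")
im=load("s2")[0][220:400,200:420];cv2.imwrite("pics/s2o.png",cv2.resize(im,None,fx=3,fy=3)[:,:,::-1])
E
```

```text
t 16.3667 F [-0.4714  0.1828 -1.8048] T [ 0.0326 -0.0097  0.0275] w 0.020568245636812758 p [ 0.4574 -0.0828  0.0435]
t 17.5333 F [ 0.0113 -0.5897 -3.0667] T [ 0.1296 -0.0058 -0.0152] w 0.02089387862771288 p [ 0.4572 -0.0831  0.0678]
```

View pics/s2o.png

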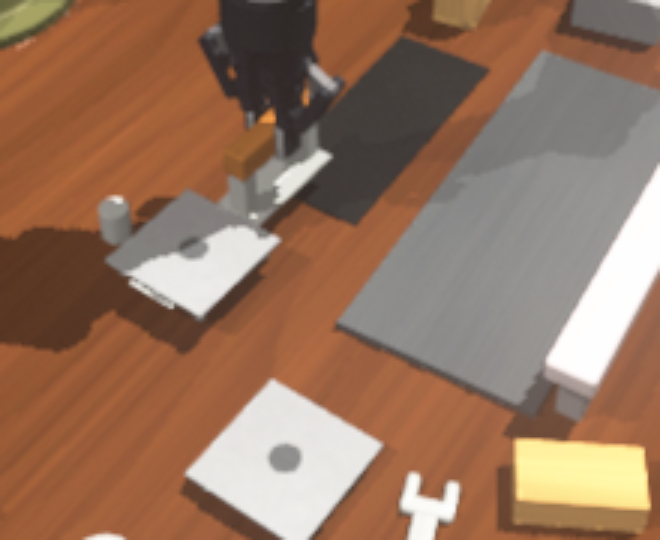

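```bash
cat >> h.py <<'E'
def place(py,px=.01):
    t=PC+px*PX+py*PN; o=t-.095*PX
    lgo(o,PY,.10,.09);dwell(.2)
    lgo(o,PY,.027,.05);lgo(o,PY,.0135,.02);dwell(.2);info()
    lgo(o-.116*PX,PY,.0135,.06);info()
    lgo(o-.116*PX,PY,.09,.12)
E
python3 - <<'E'
from h import *
s=state();p=s["ee_pos"];move_l(np.array([p[0],p[1],.10+DZ]),rate=.06)
place(.06)
snap("scene","s3")
overlay("s3",[quad(PC+.01*PX+.06*PN,PY,z=.026),quad(np.array([.617,-.295]),-.05)],(230,200,450,400),3,"s3o")
E
```

```text
t 24.1333 F [ 0.2016 -0.2355 -1.558 ] T [0.0085 0.0417 0.0361] w 0.020926406650810896 p [0.5543 0.0944 0.0516]
t 26.2167 F [ 0.6943 -0.6039 -1.9616] T [-0.0039  0.0672  0.0129] w 0.020583402225188258 p [0.4386 0.0887 0.0515]
```

View pics/s3o.png

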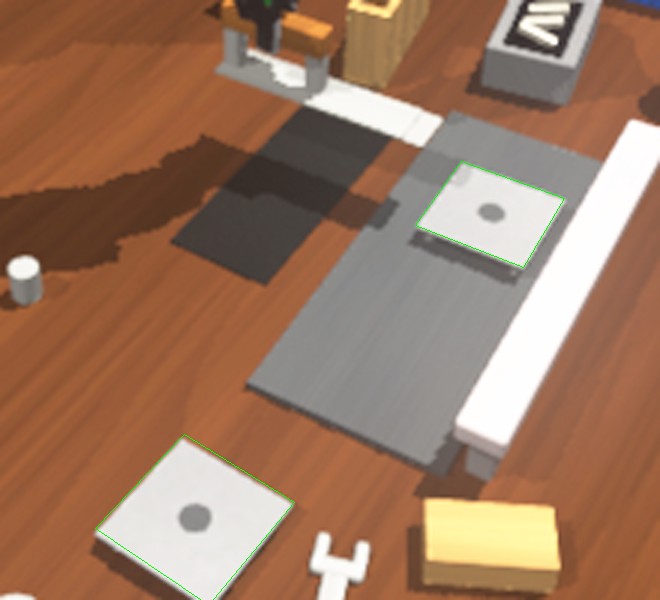

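```bash
python3 - <<'E'
from h import *
c=np.array([.617,-.295]);y=-.05;u=np.array([np.cos(y),np.sin(y)])
o=c-.225*u
lgo(o,y,.09,.2);lgo(o,y,.0055,.1);dwell(.1)
snap("scene","s4")
d=np.abs(load("s4")[0].astype(int)-load("s3")[0]).sum(2);m=(d[338:402,262:328]>60);print("changed px near B",m.sum(), np.argwhere(m)[:5])
o=c-.095*u
lgo(o,y,.0055,.08);dwell(.2);info()
lgo(o,y,.03,.03);dwell(.2);info()
lgo(o,y,.10,.06)
place(-.06)
snap("scene","s5")
overlay("s5",[quad(PC+.01*PX+.06*PN,PY,z=.026),quad(PC+.01*PX-.06*PN,PY,z=.026),[[.4278,-.0665,.002],[.4243,.182,.002],[.5232,.1842,.002],[.5266,-.0646,.002]]],(230,200,450,400),3,"s5o")
E
```

```text
changed px near B 162 [[4 0]
 [4 1]
 [5 0]
 [5 1]
 [5 2]]
t 32.2 F [-0.2017 -0.781  -2.4375] T [-0.0499  0.0483 -0.0362] w 0.020612245749262823 p [ 0.5139 -0.29    0.0436]
t 33.3667 F [-0.2521 -0.3038 -3.2285] T [0.0037 0.113  0.026 ] w 0.02053084592647302 p [ 0.514  -0.2898  0.0678]
t 40.65 F [-0.6651 -0.1756 -2.4774] T [-0.0005  0.0831 -0.0524] w 0.02087220322820173 p [ 0.5601 -0.0255  0.0516]
t 42.7333 F [ 0.3127  0.239  -1.2623] T [-0.0419  0.0564 -0.0266] w 0.02071498234378774 p [ 0.4445 -0.0311  0.0515]
```

View pics/s5o.png

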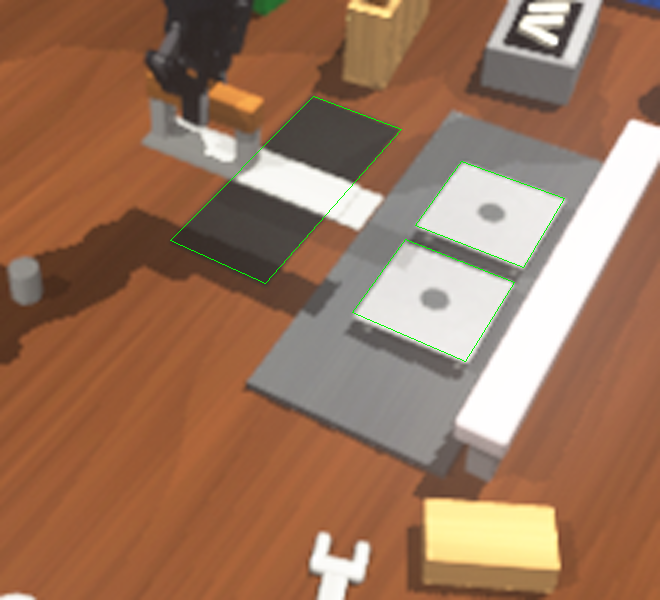

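```bash
python3 - <<'E'
from h import *
o=np.array([.476,.025]);y=1.62
p,R=lpose(o,y,.12);movep(p,R);info();print(state()["joints"])
lgo(o,y,.02,.1);lgo(o,y,.0025,.03);info()
command_gripper(.05);dwell(.2)
lgo(o,y,.12,.12)
# views of holder & box
movep(np.array([.48,.27,.33]),rdown(3.14));dwell(.3);snap("wrist","w4")
movep(np.array([.48,.40,.33]),rdown(3.14));dwell(.3);snap("wrist","w5");info()
a=load("w4")[0];b=load("w5")[0]
cv2.imwrite("pics/w45.png",np.vstack([cv2.resize(x[40:330,100:640],(558,300),interpolation=cv2.INTER_AREA) for x in(a,b)])[:,:,::-1])
E
```

```text
t 44.6833 F [-0.5329  0.8474 -1.697 ] T [-0.0717  0.0075  0.0472] w 0.020687791766123665 p [0.476  0.0168 0.1575]
[ 0.6051  0.5173 -1.0273  1.9799  0.5457  0.9525  2.4916]
t 46.5667 F [-2.6062 -1.8072  4.4752] T [-0.1993  0.4593  0.0084] w 0.0208260919834961 p [0.4761 0.0168 0.0405]
t 51.0833 F [-0.132   0.1008 -0.0357] T [-0.0056 -0.0293  0.0119] w 0.049959321706830435 p [0.4805 0.3991 0.3303]
```

View pics/w45.png

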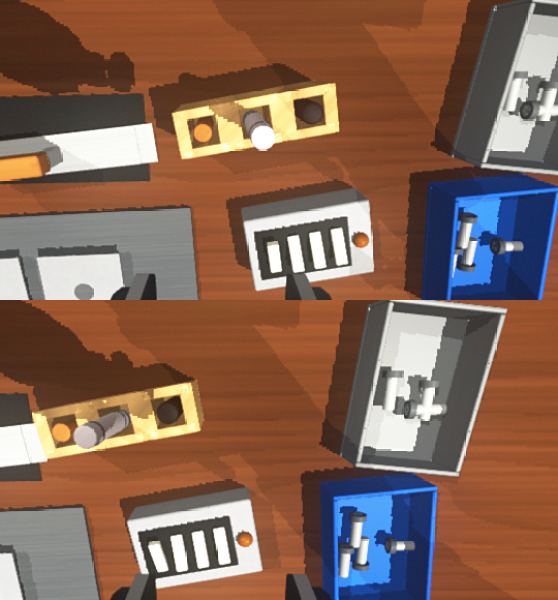

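```bash
python3 - <<'E'
from h import *
a=load("w4")[0];b=load("w5")[0]
def c(im,x,y,w,h,f):return cv2.resize(im[y:y+h,x:x+w],None,fx=f,fy=f,interpolation=cv2.INTER_CUBIC)
top=np.hstack([c(a,264,114,165,90,2.4),c(b,132,114,165,90,2.4)])
bot=np.hstack([c(a,330,216,132,112,3),c(b,220,212,132,112,3)])
cv2.imwrite("pics/hb.png",np.vstack([top,bot])[:,:,::-1]);print(top.shape,bot.shape)
E
```

```text
(216, 792, 3) (336, 792, 3)
```

View pics/hb.png

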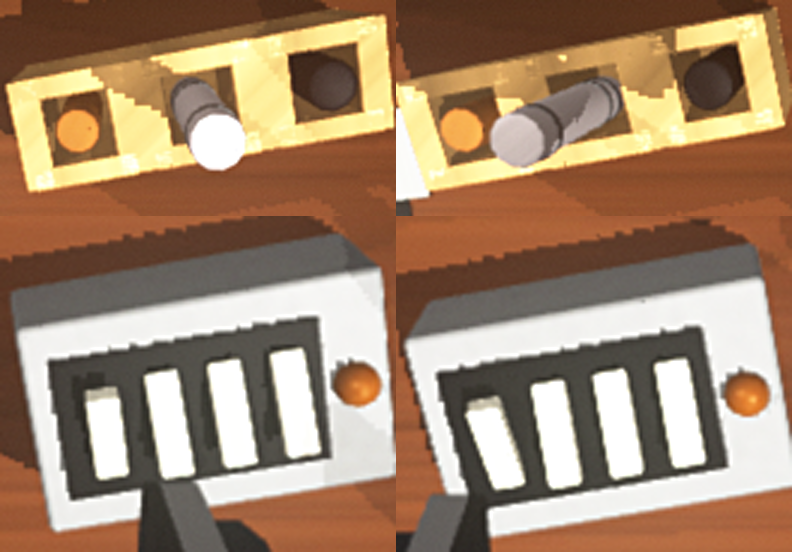

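```bash
python3 - <<'E'
from h import *
a=load("w4");b=load("w5")
T=lambda p:(264+(p[0]+.5)/2.4-.5,114+(p[1]+.5)/2.4-.5)
T2=lambda p:(132+(p[0]-396+.5)/2.4-.5,114+(p[1]+.5)/2.4-.5)
B=lambda p:(330+(p[0]+.5)/3-.5,216+(p[1]-216+.5)/3-.5)
B2=lambda p:(220+(p[0]-396+.5)/3-.5,212+(p[1]-216+.5)/3-.5)
print("cap",tri((a,T((217,142))),(b,T2((517,139)))))
H=[onz(a,T(p),.09) for p in((8,85),(382,15),(392,122),(28,190))];print("holder",H,np.mean(H,0))
print("holder right corners",[tri((a,T(p)),(b,T2(q))) for p,q in(((382,15),(765,12)),((392,122),(784,125)))])
for L,f,c in(([(162,70),(232,65),(245,132),(175,140)],T,a),([(547,77),(618,68),(632,128),(560,140)],T2,b)): print("well",np.mean([onz(c,f(p),.09) for p in L],0))
for n,p,q in(("r2-",(222,361),(609,370)),("r2+",(240,468),(626,486)),("r1-",(286,349),(671,361)),("r1+",(301,458),(688,468)),("r3-",(160,371),(547,381)),("r3+",(176,478),(564,489)),("lamp",(357,384),(747,394))):
    print(n,tri((a,B(p)),(b,B2(q))))
    z=.069 if "+" in n else .06
    print("   ",onz(a,B(p),z),onz(b,B2(q),z))
E
```

```text
cap [0.4448 0.3003 0.174 ]
holder [array([0.4359, 0.2259, 0.09  ]), array([0.4097, 0.3709, 0.09  ]), array([0.4506, 0.3785, 0.09  ]), array([0.4779, 0.2324, 0.09  ])] [0.4435 0.3019 0.09  ]
holder right corners [array([0.4097, 0.3729, 0.0826]), array([0.452 , 0.3797, 0.086 ])]
well [0.4427 0.3031 0.09  ]
well [0.4437 0.3027 0.09  ]
r2- [0.5684 0.3727 0.0522]
    [0.5654 0.3708 0.06  ] [0.565  0.3732 0.06  ]
r2+ [0.6078 0.3792 0.0676]
    [0.6054 0.3786 0.069 ] [0.6088 0.3792 0.069 ]
r1- [0.5637 0.3964 0.0534]
    [0.5606 0.3944 0.06  ] [0.5615 0.3965 0.06  ]
r1+ [0.6036 0.4028 0.0643]
    [0.6012 0.4012 0.069 ] [0.6013 0.4027 0.069 ]
r3- [0.5721 0.3491 0.0536]
    [0.5694 0.3479 0.06  ] [0.5694 0.3498 0.06  ]
r3+ [0.6114 0.3553 0.0658]
    [0.6095 0.3546 0.069 ] [0.61   0.3557 0.069 ]
lamp [0.5786 0.4256 0.0513]
    [0.5749 0.4224 0.06  ] [0.5749 0.4251 0.06  ]
```

```bash
python3 - <<'E'
from h import *
a=load("w4");b=load("w5")
T=lambda p:(264+(p[0]+.5)/2.4-.5,114+(p[1]+.5)/2.4-.5)
T2=lambda p:(132+(p[0]-396+.5)/2.4-.5,114+(p[1]+.5)/2.4-.5)
lo=tri((a,T((190,97))),(b,T2((600,98))));print("low",lo)
R=rdown(np.pi/2+.178);g=np.array([.4447,.3005])
command_gripper(.06)
movep(np.r_[g,.22],R);print(state()["joints"])
move_l(np.r_[g,.121],rate=.08);info()
command_gripper(0,60);dwell(.2);info()
move_l(np.r_[g,.16],rate=.04);info()
move_l(np.r_[g,.33],rate=.15);dwell(.3);info()
snap("wrist","w6");snap("scene","s6");snap("side","d6")
c=load("w6")
print("expected tip px",proj(c,np.r_[g,.33-.115]))
im=c[0][60:480,100:540];cv2.imwrite("pics/w6c.png",im[:,:,::-1])
E
```

```text
low [0.4445 0.2999 0.0598]
[-0.4123  0.3874 -0.3276  1.7489  0.1423  1.0275 -0.6105]
t 53.825 F [ 0.2105  0.342  -0.6138] T [-0.0052  0.051  -0.0026] w 0.06017080693776409 p [0.445  0.3007 0.1215]
t 54.4833 F [-0.5681  0.5088  5.1341] T [-0.1479  0.3335  0.0385] w 0.01663581798718812 p [0.4448 0.3007 0.1213]
t 55.6083 F [-0.2479 -0.4607 -0.8916] T [ 0.0274 -0.0598  0.025 ] w 0.01640709141013988 p [0.4445 0.3004 0.1597]
t 57.1917 F [-0.7205  0.0461 -0.5084] T [ 0.0241 -0.0522  0.0135] w 0.016507047969945406 p [0.4446 0.3005 0.3296]
expected tip px [312.8056 234.5461]
```

View pics/w6c.png

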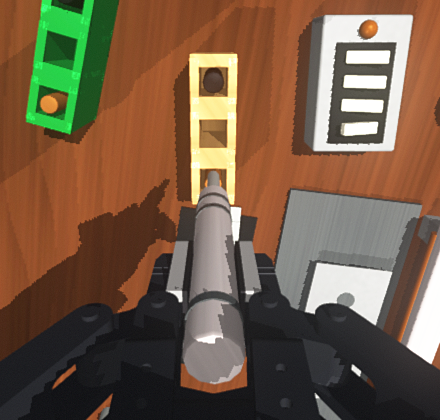

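```bash
python3 - <<'E'
from h import *
R=rdown(np.pi/2+.178);q=np.array([.602,.378]);L=.115
movep(np.r_[q,.33],R)
move_l(np.r_[q,.08+L],rate=.1);dwell(.2);f0=state()["wrist_force"][2];info()
z=.072
while z>.0535:
    move_l(np.r_[q,z+L],rate=.03);dwell(.1);s=state();f=s["wrist_force"][2]-f0
    print(round(z,4),round(s["ee_pos"][2]-L,4),round(f,2))
    if z<.06 and f>8:break
    z-=.001
dwell(.2);snap("scene","s7")
move_l(np.r_[q,.08+L],rate=.05);move_l(np.r_[q,.33],rate=.15)
g=np.array([.4440,.3012]);movep(np.r_[g,.33],R);dwell(.3);snap("wrist","w8");snap("scene","s8");info()
c=load("w8");im1=cv2.resize(c[0][60:270,220:530],None,fx=2,fy=2)[:,:,::-1]
im2=cv2.resize(load("s8")[0][160:250,380:450],None,fx=2.5,fy=2.5)[:,:,::-1]
cv2.imwrite("pics/w8c.png",im1);print("tip exp",proj(c,np.r_[g,.33-L]))
E
```

```text
t 59.775 F [0.1816 0.9582 0.3338] T [-0.0352 -0.0075 -0.0183] w 0.016394334486189446 p [0.6021 0.3781 0.1955]
0.072 0.072 -2.09
0.071 0.0711 -1.8
0.07 0.07 -1.96
0.069 0.069 -0.29
0.068 0.068 -0.72
0.067 0.0671 0.2
0.066 0.0661 0.26
0.065 0.0649 0.52
0.064 0.0638 -0.95
0.063 0.0628 -0.73
0.062 0.062 -0.68
0.061 0.061 0.17
0.06 0.06 0.54
0.059 0.059 0.47
0.058 0.0583 2.99
0.057 0.058 6.94
0.056 0.0578 10.78
t 68.9583 F [-0.0287 -0.1642 -1.6682] T [-0.0128  0.0314 -0.0329] w 0.01656974217505684 p [0.4443 0.3014 0.3296]
tip exp [311.7918 235.0472]
```

View pics/w8c.png

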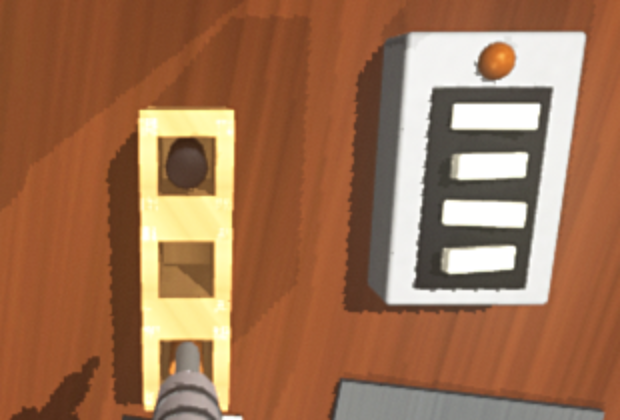

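```bash
python3 - <<'E'
from h import *
c=load("w8");print("well",onz(c,(220+186/2,60+270/2),.09))
g=np.array([.4435,.3028]);R=rdown(np.pi/2+.178)
move_l(np.r_[g,.22],R,rate=.12);dwell(.2);info()
z=.20
while z>.1225:
    z=max(z-.013,.1225);move_l(np.r_[g,z],rate=.05);F=state()["wrist_force"]
    if np.linalg.norm(F)>12: print("force",z,F);break
info()
command_gripper(.06);dwell(.3)
move_l(np.r_[g,.25],rate=.1)
movep(np.array([.40,.20,.42]),rdown(3.14));dwell(.5);snap("wrist","w9");snap("scene","s9");info()
overlay("s9",[quad(PC+.01*PX+.06*PN,PY,z=.026),quad(PC+.01*PX-.06*PN,PY,z=.026)],(270,150,470,350),3,"s9o")
E
```

```text
well [0.4445 0.3021 0.09  ]
t 70.225 F [-0.8648 -0.8343 -0.9556] T [ 0.0123 -0.0036 -0.0262] w 0.016862089634880017 p [0.4437 0.303  0.2206]
t 73.0667 F [ 0.2418  0.3283 -0.0221] T [0.0542 0.0074 0.0011] w 0.016679783465894327 p [0.4433 0.3027 0.1222]
t 77.2667 F [ 0.1539 -0.0622 -0.497 ] T [0.0234 0.0397 0.0069] w 0.06025750363509926 p [0.4  0.2  0.42]
```

View pics/s9o.png

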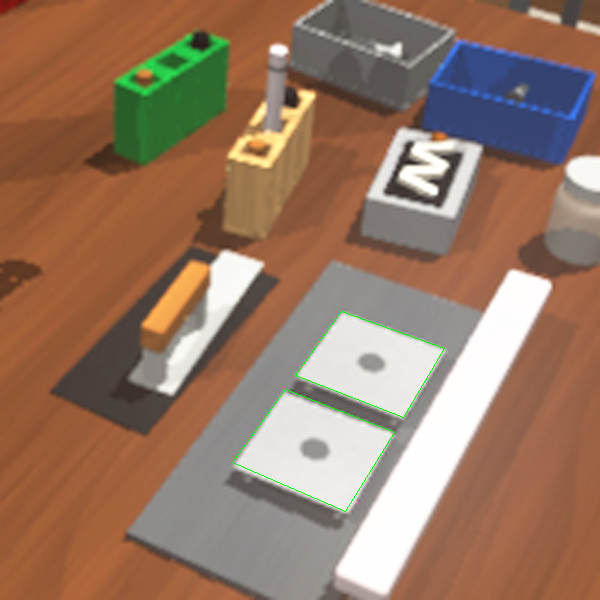

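View pics/w9.png

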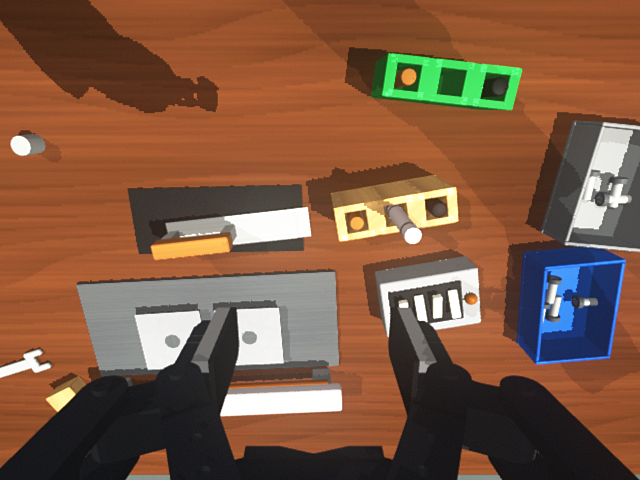

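```bash
python3 - <<'E'
from h import *
c=load("w9")
P=[onz(c,p,.005) for p in((308,207),(312,237))];print(P)
t=np.mean(P,0);r=onz(c,(165,222),.005);print("rear corner",r,"mat",[onz(c,p,.002) for p in((129,189),(304,185),(304,250),(139,253))])
u=(P[0]-P[1]);u=np.array([u[1],-u[0],0])/np.linalg.norm(u);print(u,"origin",t-.15*u if u[1]>0 else t+.15*u)
M=np.array([[.4278,-.0665],[.4243,.182],[.5232,.1842],[.5266,-.0646]]);print(M.mean(0))
E
```

```text
[array([0.4554, 0.1925, 0.005 ]), array([0.5011, 0.1982, 0.005 ])]
rear corner [ 0.4777 -0.0171  0.005 ] mat [array([ 0.4293, -0.0639,  0.002 ]), array([0.4239, 0.1869, 0.002 ]), array([0.5227, 0.186 , 0.002 ]), array([ 0.5272, -0.0636,  0.002 ])]
[-0.1234  0.9924  0.    ] origin [0.4968 0.0465 0.005 ]
[0.4755 0.0588]
```

```bash
python3 - <<'E'
from h import *
sign_off();print(state()["t"])
E
```

```text
the job is handed in; nothing more can be done
the job is handed in; nothing more can be done
```

The job is done and handed in at about 77 s of the 210 s. `sign_off` reported no verdict, so what follows rests on my own checks.

- **Covers:** Only two covers were there. I carried both on the lifter to the curing plate. In the last scene picture they lie on their predicted outlines, at plate x about +10 mm and y about ±60 mm.
- **Rocker 2:** I pressed the second rocker from the lamp with the scriber's tip. It went down about 9 mm to a hard stop at about 11 N. The close view afterwards showed rockers 2 and 4 tipped over to on, and 1 and 3 unchanged.
- **Scriber:** It stands in the middle well of the wooden holder. It was lowered to within about 1 mm of its original height before I let go, and I met no noticeable force on the way in.
- **Robot:** The gripper is clear of everything.

**Disagreement:** The lifter was about 2 cm from where I had laid it, apparently the announced knock. Its origin measured about 21 mm (x) and −12 mm (y) from the mat's centre, inside the ±50 and ±125 mm limits. It looks flat, with roughly 10 mm of the tip past the mat's edge, so I left it there.

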